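# Lay the breakfast board

### The job

Lay breakfast: stand the still empty egg cup on the wooden board, centred on the inlaid ring farther from the board's handle, and only then move the egg from its little stand into the cup, upright. Stand the salt shaker on the other inlaid ring, between the egg cup and the handle, and the jar in the middle of the round cork coaster. Let go of everything and leave the pepper mill, the timer and the mug where they are.

Things in the scene. Friction and masses are not known exactly. Their poses are not given: they have to be found in the camera images.
- board: Fixed flat wooden board, slab 105 (x) x 170 (y) x 12 mm thick; short handle 36 mm wide reaching 123 mm from the origin along +y (robot's left, yaw up to 0.4 rad). Origin: centre of the slab's underside, z up. Two flush inlaid rings 58 mm across on its top, centred at x=0, y=-42 mm (farther from the handle) and x=0, y=+42 mm (nearer). Swaps sides with the coaster between starts.
- coaster: Fixed round flat cork coaster, 92 mm across, 5 mm thick. Origin at the centre of its underside; z up.
- egg_stand: Fixed small round light wooden ring stand, 42 mm across, 20 mm high, 30 mm hole, in which the egg stands at the start. Origin at the centre of its underside; z up.
- egg: Loose hard beige egg, 45 mm across, 58 mm tall, 60 g, blunt end down. Origin at its lowest point, z up through the pointed end; widest 27 mm up. Origin is 13 mm above the worktop in the stand, about 32 mm above the cup's underside when seated in the cup. Grasp round its widest part with fingertips at most 6 mm below that, clear of stand and cup rim.
- egg_cup: Loose white footed egg cup, 49 mm across the rim, 40 mm across the foot, 50 mm high, open hollow on top, 60 g. Origin at the centre of its underside; z up. Grasp across the outside from above.
- shaker: Loose small salt shaker, clear glass with a grey domed top, 44 mm across, 90 mm high, 100 g. Origin at the centre of its underside; z up. Grasp across the body, e.g. 45 mm above its underside.
- jar: Loose glass jar with red screw lid, 60 mm across the body and 65 mm across the lid, 100 mm high, 0.44 kg. Origin at the centre of its underside; z up. Grasp across the body (60 mm) or the lid (65 mm; the lid spans 88 to 100 mm above the underside).
- pepper_mill: Bystander: turned wooden pepper mill, 58 mm across, 170 mm high, behind the work. Origin at the centre of its underside. Not to be moved.
- timer: Bystander: red and white kitchen timer, 68 mm across, 45 mm high, behind the work. Like the pepper mill it stands under wall cupboards whose fronts are at x = 0.59 (knobs 30 mm nearer) and undersides 0.41 m above the worktop, from y = -0.28 leftward: keep the arm clear of them. Origin at the centre of its underside. Not to be moved.
- mug: Bystander: blue and white mug, 78 by 112 mm with its handle, 92 mm high, at the right rear. Origin at its underside. Not to be moved.
Things that resemble listed ones, but are neither listed nor needed, are in the scene too. What is shaped like the coaster but green, pink or turquoise is not meant.

How it is judged (in metres and radians):
On the way:
1. the egg cup stands upright on the ring farther from the handle while the egg is not yet in it (x of egg_cup in the frame of board between -0.012 and 0.012 m and y of egg_cup in the frame of board between -0.054 and -0.03 m and z of egg_cup in the frame of board between 0.0075 and 0.0175 m and angle between egg_cup's own z axis and vertical below 0.15 rad and linear speed of egg_cup below 0.03 m/s and horizontal distance between egg and egg_cup above 0.045 m), for 0.2 s.
At the end, for the whole second after the job is handed in: Egg cup upright within 12 mm (along each board axis) of the ring farther from the handle, salt shaker likewise on the ring nearer the handle, egg upright (within 0.4 rad) in the egg cup and centred on it within 10 mm, jar upright within 12 mm of the coaster's centre; all at rest (x of egg_cup in the frame of board between -0.012 and 0.012 m and y of egg_cup in the frame of board between -0.054 and -0.03 m and z of egg_cup in the frame of board between 0.0075 and 0.0175 m and angle between each of egg_cup, shaker, jar's own z axis and vertical below 0.15 rad and x of shaker in the frame of board between -0.012 and 0.012 m and y of shaker in the frame of board between 0.03 and 0.054 m and z of shaker in the frame of board between 0.0075 and 0.0175 m and horizontal distance between jar and coaster below 0.012 m and z of jar in the frame of coaster between 0.001 and 0.009 m and horizontal distance between egg and egg_cup below 0.01 m and z of egg in the frame of egg_cup between 0.026 and 0.038 m and angle between egg's own z axis and vertical below 0.4 rad and linear speed of each of egg_cup, shaker, jar, egg below 0.02 m/s and angular speed of each of egg_cup, shaker, jar, egg below 0.3 rad/s); the robot touches nothing.
It fails at once if pepper mill moved by more than 30 mm (distance of pepper_mill from where it was at the start of the episode above 0.03 m).
It fails at once if timer moved by more than 30 mm (distance of timer from where it was at the start of the episode above 0.03 m).
It fails at once if mug moved by more than 30 mm (distance of mug from where it was at the start of the episode above 0.03 m).
It also fails if it takes over 112 s, if anything falls off the work surface, if the arm or the gripper's body presses on something with over 40 N, if the wrist force passes 120 N, or if a joint passes its speed limit or range.

### The arm

A 7-joint arm with a two-finger parallel gripper is mounted at the origin on a cart in front of the work surface, level with it; the furniture and walls round the work are solid. World frame = base frame: x ahead of the robot, y to its left, z up, the work surface at z = 0. Lengths are in m, angles in degrees, forces in N, time in s.
With the tool pointing down it reaches from about 0.425 to 0.875 m from the base axis. Payload 4.7 kg.
Tool frame: the origin (TCP) lies midway between the tips of the shut fingers; the grasp point (between the pads) lies 19 mm behind it (env.grip_point_offset is the distance from the TCP to the grasp point, in m); z points along the fingers, y is the line along which they close (so a half turn about z gives the same grasp; the last joint's range is limited). The gripper opens to 87 mm and grips with 3 to 60 N. Pads are 19 mm wide; open, the fingers measure 117 mm over their backs; the gripper's body (75 mm by 190 mm) begins 51 mm behind the grasp point.
Start: joints at [-73.791, 18.392, -4.016, 83.108, 1.295, 78.541, -3.26], TCP at [0.173, 0.627, 0.223] pointing down, gripper open.
Joint ranges: [-163.93, 163.93], [-17.29, 119.83], [-79.2, 71.16], [3.27, 140.29], [-89.18, 269.18], [5.43, 117.66], [-154.24, 154.24]. Speed limits (degrees/s): [147.25, 147.25, 180, 180, 180, 180, 180].

### API

Orientations are given as [roll, pitch, yaw] about the fixed x, y, z axes, in that order (R = Rz(yaw) Ry(pitch) Rx(roll)).
In Python, from cell import env gives the robot as it stands.
- The arm moves only by the shell command python3 -m jog 'ROWS' [FORCE]. ROWS is JSON, a list of rows, each a list of 7 numbers: the shift along the tool's x, y, z in m, then the turn, a rotation vector about the tool's x, y, z in rad, then the finger opening in m, from 0 to 0.087. A call has 1 to 12 rows; each row shifts and turns the commanded pose from where the row before left it, along the tool's axes as they then stand; what a row does not reach is not made up. A row lasts 1/12 s, in which the tool goes at most 41.7 mm and 7.16 degrees, less where a joint would pass 70% of its speed; a pose out of reach is approached as far as the arm can. A call is refused whole if a number of a shift passes 0.0417 or a number of a turn 0.125, either way. A call with a gripper value outside its range is refused whole. The fingers move at their own pace and stop on an object; FORCE is the grip in N (left out, the last holds). Time passes only in rows, so rows that do not move let the fingers close. It gives the time, the measured TCP pose, the force, the opening and the grip force at its end, in the units of the state.
- env.get_obs(): the state, without advancing time (a new reading comes with each control period).
- env.read_camera(name): name is "scene" or "top" or "wrist"; returns the picture (480x640x3 uint8, blue, green, red); there is no depth.
- env.get_calibration(name): a dict with "fov_y" (degrees; the focal length in pixels is half the picture's height over the tangent of half this angle, whatever the lens; pixels are square), "cx", "cy" (the principal point, pixels), "pose" (4x4, takes a point from camera to world coordinates). Camera axes: x right, y up, looking along -z (the intrinsics and any distortion apply to the point x, -y, -z); pixel columns grow to the right and rows downward; lengths in m; the calibration is good to about 2 mm. A picture is of the moment at which its call begins: read the wrist's pose just before it. get_calibration takes no time and is no camera call; for the wrist camera it gives the pose at the moment of the call.
- env.sign_off(): hands the job in; it is judged then, once.
The state is a dict: "time_s": time; "qpos": joint angles; "joint_velocities": joint speeds; "effort": joint torques, N m; "tool_pos": TCP position; "tool_rot": TCP orientation; "force": force on the tool from outside, world axes, zero at the start; "wrist_torque": the same for the moment, N m; "grip_width": finger opening in m; "grasp_force": force on a finger pad.
Only numpy, scipy, OpenCV 4.12 (cv2) and the standard library are available. Lean on these libraries where they do the work, as an engineer would, in place of code of your own. Each camera call takes 0.05 s, during which the arm holds its last target. There are 200 camera calls.

## Working session

There is one attempt and no reset: what is moved stays moved. The work goes in short steps, Python scripts to look and compute and a shell command to move; the robot and the scene stay as the last step left them, time stands still between calls to the robot, and variables do not carry over. Pictures are saved under pics/ and viewed, at most 14 in all, crops included, and the job is handed in when it is done.

```bash
ls; mkdir -p pics
python3 - <<'E'
from cell import env
import cv2,numpy as np
o=env.get_obs();print(o)
for n in ("scene","top"):
    cv2.imwrite(f"pics/{n}0.png",env.read_camera(n));c=env.get_calibration(n);print(n,c)
print(env.get_calibration("wrist"))
E
```

```text
pics
{'time_s': 0.0, 'qpos': array([-73.79257436,  18.43999677,  -4.0159657 ,  83.17308812,
         1.2970221 ,  78.53974827,  -3.25908216]), 'joint_velocities': array([-0.05073259,  0.02951864, -0.0248265 , -0.00530611,  0.09890389,
        0.02435137, -0.07286389]), 'effort': array([-3.12460297e-04, -4.91297972e+01, -4.04061517e-01, -3.12534606e+01,
       -6.38783653e-02,  4.35095094e-02,  1.62607830e-04]), 'tool_pos': array([0.17252135, 0.62613415, 0.22146684]), 'tool_rot': array([-1.79892520e+02,  7.43481734e-03,  1.64604024e+02]), 'force': array([ 0.11265106,  0.36341323, -0.11270541]), 'wrist_torque': array([ 0.00143242, -0.03669349,  0.05280562]), 'grasp_force': 0.0, 'grip_width': 0.08721138304192813}
scene {'fov_y': 53.6088563926184, 'cx': 320.14727414247847, 'cy': 239.1922401339948, 'pose': array([[-0.6373644 ,  0.32555103, -0.69841474, -0.38019405],
       [-0.77056006, -0.271573  ,  0.57661538,  0.63987371],
       [-0.00195285,  0.90568462,  0.42394759,  0.61385942],
       [ 0.        ,  0.        ,  0.        ,  1.        ]])}
top {'fov_y': 54.50873623182838, 'cx': 315.39418930271046, 'cy': 233.48976594760444, 'pose': array([[-0.00932585,  0.98127442, -0.19238905,  0.29673556],
       [-0.99994646, -0.01001433, -0.00260648, -0.11662125],
       [-0.00448432,  0.19235444,  0.98131527,  1.37750706],
       [ 0.        ,  0.        ,  0.        ,  1.        ]])}
{'fov_y': 66.07105141017877, 'cx': 323.7342010108295, 'cy': 235.91235332206602, 'pose': array([[ 2.66132339e-01, -9.18676387e-01, -2.91902851e-01,
         9.22491472e-02],
       [ 9.63936398e-01,  2.53776485e-01,  8.01505829e-02,
         6.48022146e-01],
       [ 4.45631453e-04, -3.02706445e-01,  9.53083737e-01,
         3.83392492e-01],
       [ 0.00000000e+00,  0.00000000e+00,  0.00000000e+00,
         1.00000000e+00]])}
```

View pics/top0.png

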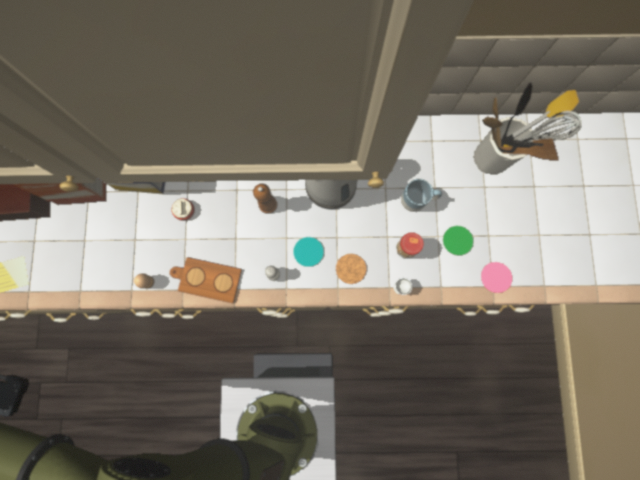

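View pics/scene0.png

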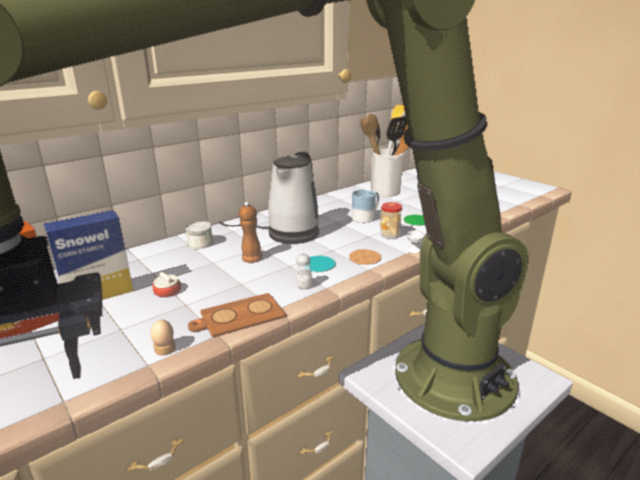

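The top view shows the egg at (144,281), board (210,280) with its handle to the left, and shaker (271,271). The cork coaster is at (351,268), jar (411,243), egg cup (404,286) and mug (418,194). The discs at (309,251) turquoise, (458,240) green and (497,277) pink are decoys. The coaster meant is the cork-coloured one at (351,268). The small pot beside the kettle is neither listed nor needed. I'll measure these and make an enlarged crop to confirm.

```bash
cat > h.py <<'E'
from cell import env
import cv2,numpy as np
def ray(c,u,v):
    f=240/np.tan(np.radians(c["fov_y"]/2));T=c["pose"]
    d=T[:3,:3]@np.array([(u-c["cx"])/f,-(v-c["cy"])/f,-1.]);return T[:3,3],d
def P(c,u,v,z):
    o,d=ray(c,u,v);return (o+d*(z-o[2])/d[2])[:2]
def proj(c,p):
    f=240/np.tan(np.radians(c["fov_y"]/2));T=c["pose"];q=T[:3,:3].T@(np.asarray(p)-T[:3,3])
    return np.array([c["cx"]-f*q[0]/q[2],c["cy"]+f*q[1]/q[2]])
def blobs(im,lo,hi,amin,roi):
    x0,y0,x1,y1=roi;h=cv2.cvtColor(im,cv2.COLOR_BGR2HSV)
    m=cv2.inRange(h,np.array(lo),np.array(hi));k=np.zeros_like(m);k[y0:y1,x0:x1]=m[y0:y1,x0:x1]
    cs,_=cv2.findContours(k,cv2.RETR_EXTERNAL,cv2.CHAIN_APPROX_NONE)
    return [c for c in cs if cv2.contourArea(c)>amin]
E
python3 - <<'E'
from h import *
im=cv2.imread("pics/top0.png");c=env.get_calibration("top")
for n,u,v,z in [("egg",144,281,.04),("board",210,280,.012),("ringA",196,276,.012),("ringB",223,283,.012),("shaker",270,271,.08),("coaster",351,268,.005),("jar",411,243,.1),("cup",404,286,.05),("mug",418,194,.09),("mill",262,190,.17),("kettle",330,185,.1),("timer",182,209,.045)]:
    print(n,P(c,u,v,z).round(4))
h=cv2.cvtColor(im,cv2.COLOR_BGR2HSV)
for u,v in [(351,268),(210,270),(196,276),(144,281),(411,241),(404,286)]: print(h[v,u])
for n,roi in [("coaster",(330,245,375,290)),("board",(165,250,248,310))]:
    for b in blobs(im,(3,90,60),(22,255,255),50,roi):
        print(n,cv2.contourArea(b),cv2.minAreaRect(b),cv2.fitEllipse(b))
a=cv2.resize(im[225:310,120:250],None,fx=5,fy=5,interpolation=2)
b=cv2.resize(im[225:310,250:440],None,fx=4,fy=4,interpolation=2)[:, :760]
W=800;o=np.zeros((600,W,3),np.uint8)
a=cv2.resize(a,(390,255));o[:255,:390]=a;o[258:258+340,:760]=b
cv2.imwrite("pics/crop0.png",o)
E
```

```text
egg [0.4249 0.3806]
board [0.4286 0.1973]
ringA [0.4408 0.2389]
ringB [0.4195 0.1589]
shaker [0.4456 0.0147]
coaster [ 0.4607 -0.2173]
jar [ 0.5175 -0.3788]
cup [ 0.4026 -0.3632]
mug [ 0.6613 -0.4078]
mill [0.6542 0.0292]
kettle [ 0.6877 -0.1562]
timer [0.6356 0.2796]
[ 15 127 200]
[ 13 145 180]
[ 17 120 211]
[ 15  84 136]
[ 11 149 224]
[ 30   5 238]
coaster 638.5 ((350.7059020996094, 268.323486328125), (28.619203567504883, 29.346811294555664), 75.96376037597656) ((350.6654357910156, 268.348876953125), (28.20098304748535, 28.951263427734375), 98.04690551757812)
board 2039.5 ((203.5529327392578, 279.01177978515625), (68.98389434814453, 35.79352569580078), 12.52880859375) ((208.2421875, 280.1297607421875), (38.928001403808594, 71.89173126220703), 102.12649536132812)
```

View pics/crop0.png

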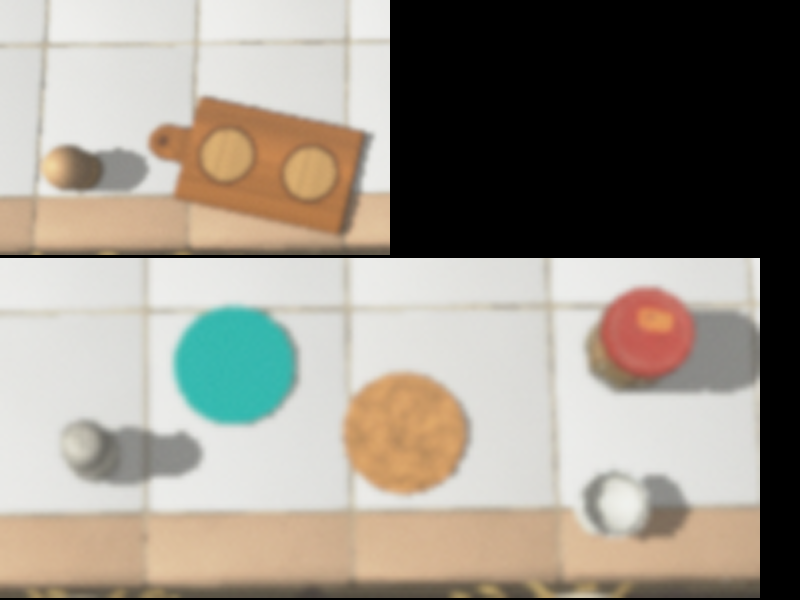

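The crop confirms the cork coaster at about (351,268), apart from the turquoise disc, plus the red-lidded jar, the white cup and the shaker. It also shows the board with its handle to the left, so the farther ring is the right one at (223,283). I'll turn the tool to yaw 90, then fly over the board for a close view.

```bash
python3 -m jog '[[0,0,0,0,0,0.118,0.087],[0,0,0,0,0,0.118,0.087],[0,0,0,0,0,0.118,0.087],[0,0,0,0,0,0.118,0.087],[0,0,0,0,0,0.118,0.087],[0,0,0,0,0,0.118,0.087],[0,0,0,0,0,0.118,0.087],[0,0,0,0,0,0.118,0.087],[0,0,0,0,0,0.118,0.087],[0,0,0,0,0,0.118,0.087],[0,0,0,0,0,0.122,0.087],[0,0,0,0,0,0,0.087]]'
python3 -m jog '[[-0.012,0.008,0,0,0,0,0.087],[-0.0237,0.016,0,0,0,0,0.087],[-0.0237,0.016,0,0,0,0,0.087],[-0.0237,0.016,0,0,0,0,0.087],[-0.0237,0.016,0,0,0,0,0.087],[-0.0237,0.016,0,0,0,0,0.087],[-0.0237,0.016,0,0,0,0,0.087],[-0.0237,0.016,0,0,0,0,0.087],[-0.0237,0.016,0,0,0,0,0.087],[-0.0237,0.016,0,0,0,0,0.087]]'
python3 -m jog '[[-0.0237,0.016,0,0,0,0,0.087],[-0.0237,0.016,0,0,0,0,0.087],[-0.0237,0.016,0,0,0,0,0.087],[-0.0237,0.016,0,0,0,0,0.087],[-0.0237,0.016,0,0,0,0,0.087],[-0.0237,0.016,0,0,0,0,0.087],[-0.0237,0.016,0,0,0,0,0.087],[-0.012,0.008,0,0,0,0,0.087],[0,0,0,0,0,0,0.087],[0,0,0,0,0,0,0.087]]'
python3 - <<'E'
from h import *
c=env.get_calibration("wrist");im=env.read_camera("wrist");cv2.imwrite("pics/w1.png",im);np.save("w1.npy",c["pose"])
o=env.get_obs();print(o["tool_pos"],o["tool_rot"],o["qpos"])
for p in [(.425,.3806,.04),(.4408,.2389,.012),(.4195,.1589,.012)]:print(proj(c,p))
E
```

```text
time_s: 1.1
tool_pos: [0.1726, 0.6264, 0.222]
tool_rot: [180.0, 0.1, 89.8]
force: [-0.5, -0.4, 0.6]
grip_width: 0.0867
grasp_force: 0.0
time_s: 1.93
tool_pos: [0.3252, 0.3999, 0.2224]
tool_rot: [-180.0, 0.0, 90.2]
force: [-0.4, -0.0, -0.6]
grip_width: 0.0872
grasp_force: 0.0
time_s: 2.77
tool_pos: [0.4447, 0.2231, 0.2225]
tool_rot: [-180.0, -0.0, 90.0]
force: [0.3, -0.6, -0.2]
grip_width: 0.087
grasp_force: 0.0
[0.44403679 0.22422145 0.222401  ] [-1.79964122e+02 -2.72962778e-02  9.01352392e+01] [-55.93977975  -1.01001963  26.00012408 105.12983827   0.41388073
  75.79589689 -29.90960334]
[299.51795106  25.55553049]
[319.50329089 189.02787184]
[300.07214639 262.40276121]
```

View pics/w1.png

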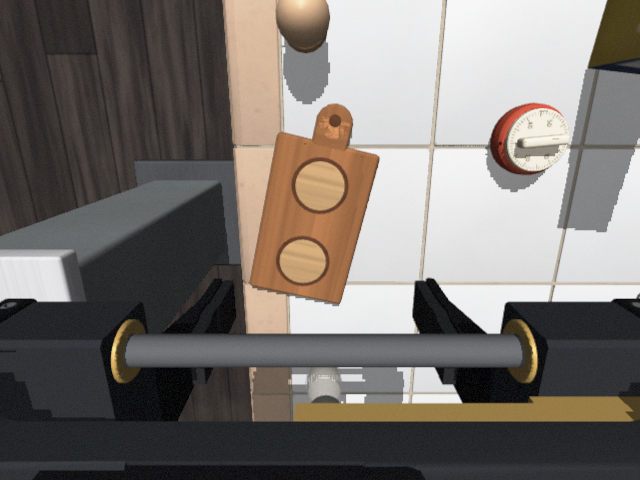

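The wrist view shows the egg at (303,18), the rings at (320,186) and (303,261) with the handle toward the egg, and the timer at (532,138). I'll measure from it, then move on toward the cup, with a look at the shaker and coaster on the way.

```bash
python3 - <<'E'
from h import *
im=cv2.imread("pics/w1.png");c=env.get_calibration("wrist");c["pose"]=np.load("w1.npy")
h=cv2.cvtColor(im,cv2.COLOR_BGR2HSV);print(h[186,320],h[261,303],h[220,320],h[18,303])
for b in blobs(im,(12,60,170),(25,135,255),300,(240,120,385,305)):
    e=cv2.fitEllipse(b);print(e,P(c,*e[0],.012).round(4))
E
python3 -m jog '[[-0.015,0,0,0,0,0,0.087],[-0.03,0.001,0,0,0,0,0.087],[-0.03,0.001,0,0,0,0,0.087],[-0.03,0.001,0,0,0,0,0.087],[-0.03,0.001,0,0,0,0,0.087],[-0.03,0.001,0,0,0,0,0.087],[-0.03,0,0,0,0,0,0.087],[-0.03,0,0,0,0,0,0.087],[-0.03,0,0,0,0,0,0.087],[-0.015,0,0,0,0,0,0.087],[0,0,0,0,0,0,0.087],[0,0,0,0,0,0,0.087]]'
python3 - <<'E'
from h import *
c=env.get_calibration("wrist");im=env.read_camera("wrist");cv2.imwrite("pics/w2.png",im);np.save("w2.npy",c["pose"])
E
python3 -m jog '[[-0.015,0,0,0,0,0,0.087],[-0.03,-0.001,0,0,0,0,0.087],[-0.03,-0.001,0,0,0,0,0.087],[-0.03,-0.001,0,0,0,0,0.087],[-0.03,-0.001,0,0,0,0,0.087],[-0.03,-0.001,0,0,0,0,0.087],[-0.03,0,0,0,0,0,0.087],[-0.03,0,0,0,0,0,0.087],[-0.03,0,0,0,0,0,0.087],[-0.015,0,0,0,0,0,0.087],[0,0,0,0,0,0,0.087],[0,0,0,0,0,0,0.087]]'
python3 - <<'E'
from h import *
c=env.get_calibration("wrist");im=env.read_camera("wrist");cv2.imwrite("pics/w3.png",im);np.save("w3.npy",c["pose"])
E
```

```text
[ 16 106 210] [ 16 106 212] [ 13 144 188] [ 14  87 178]
((259.7143859863281, 296.0406494140625), (17.530546188354492, 52.62143325805664), 100.4865951538086) [0.3738 0.1187]
((302.2220764160156, 260.6886291503906), (41.72238540649414, 44.877620697021484), 97.40778350830078) [0.4219 0.1609]
((319.54986572265625, 185.26376342773438), (47.60576248168945, 47.88460922241211), 144.1135711669922) [0.4409 0.2427]
((253.648193359375, 181.47227478027344), (28.08011817932129, 168.83131408691406), 4.7181267738342285) [0.3743 0.2466]
((258.5762939453125, 131.58551025390625), (27.492097854614258, 45.79972457885742), 85.79285430908203) [0.3818 0.2951]
time_s: 3.82
tool_pos: [0.4493, -0.0462, 0.2226]
tool_rot: [180.0, -0.1, 90.0]
force: [-0.3, 0.0, 0.4]
grip_width: 0.0867
grasp_force: 0.0
time_s: 4.87
tool_pos: [0.4451, -0.3154, 0.2218]
tool_rot: [-179.9, -0.0, 90.1]
force: [-0.4, 0.3, -0.3]
grip_width: 0.0867
grasp_force: 0.0
```

View pics/w2.png

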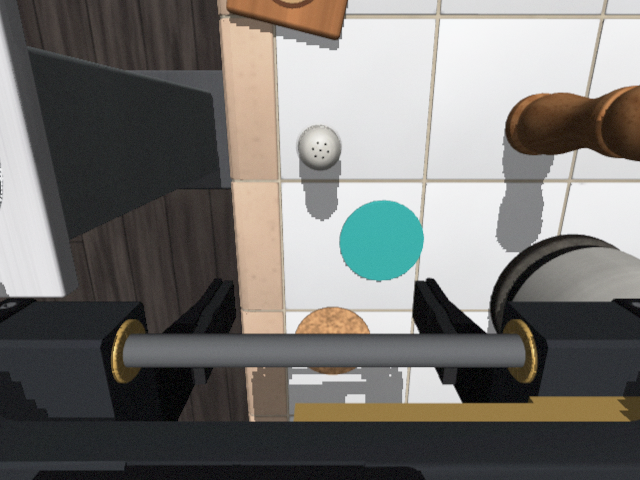

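View pics/w3.png

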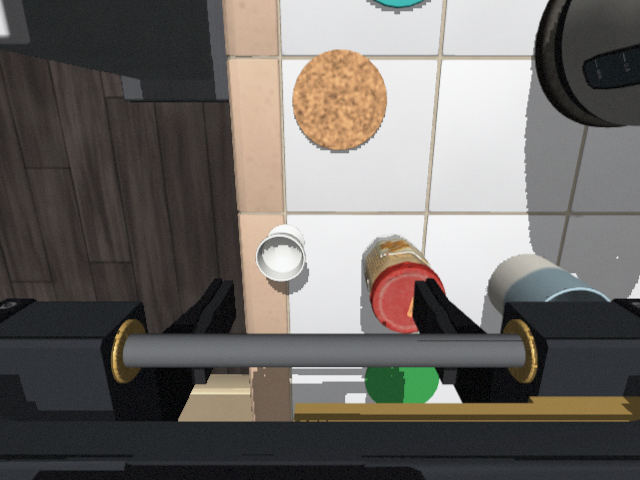

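View 2 shows the shaker's dome at (320,147). View 3 shows the cork coaster at (339,100), the cup rim at (281,257) and the jar lid at (406,298).

Run:
```python
from h import *
c=env.get_calibration("wrist")
im=cv2.imread("pics/w3.png");c["pose"]=np.load("w3.npy")
for b in blobs(im,(5,70,60),(25,255,255),2500,(288,40,392,158)):
    e=cv2.fitEllipse(b);print("coaster",e,P(c,*e[0],.005).round(4))
for b in blobs(im,(0,150,60),(8,255,255),500,(360,240,420,340)):
    (u,v),r=cv2.minEnclosingCircle(b);print("jar",u,v,r,P(c,u,v,.1).round(4))
# cup rim
g=cv2.cvtColor(im,cv2.COLOR_BGR2GRAY)
print("cup",P(c,281,257,.05).round(4))
h=cv2.cvtColor(im,cv2.COLOR_BGR2HSV)
cv2.imwrite("pics/c3.png",np.hstack([cv2.resize(im[215:300,245:320],None,fx=5,fy=5,interpolation=2),cv2.resize(im[228:340,358:448],(340,425),interpolation=2)]))
im=cv2.imread("pics/w2.png");c["pose"]=np.load("w2.npy")
print("shaker",P(c,320,147,.075).round(4),P(c,320,147,.085).round(4))
im=cv2.imread("pics/w1.png");c["pose"]=np.load("w1.npy");print("egg",P(c,303,24,.042))
```

```text
coaster ((339.2733459472656, 99.32571411132812), (92.92786407470703, 99.51006317138672), 5.646581172943115) [ 0.4602 -0.2137]
jar 404.5 301.0 23.26487922668457 [ 0.5142 -0.3799]
jar 397.5 290.0 33.738059997558594 [ 0.5076 -0.3696]
cup [ 0.404  -0.3589]
shaker [0.4468 0.0156] [0.4468 0.0163]
egg [0.42800496 0.38130541]
```

View pics/c3.png

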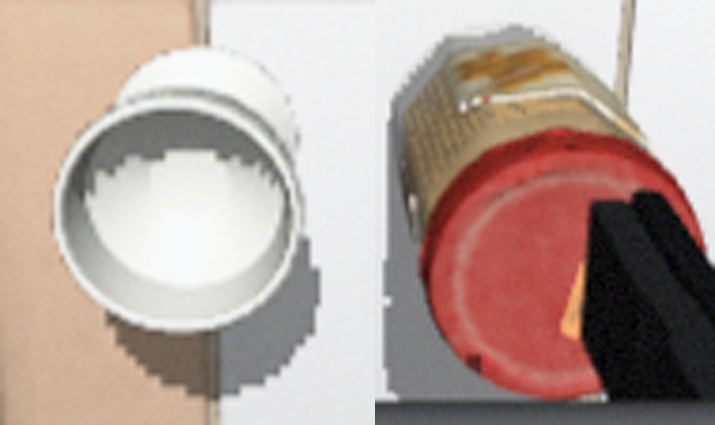

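The cup rim is at (280.6,257.6) and the lid centre at about (408,299). At yaw 90 the gripper body would hit the jar while grasping the cup, so I'll turn to yaw 0 first, where it closes along y.

```bash
python3 -m jog '[[0,0,0,0,0,0.121,0.087],[0,0,0,0,0,0.121,0.087],[0,0,0,0,0,0.121,0.087],[0,0,0,0,0,0.121,0.087],[0,0,0,0,0,0.121,0.087],[0,0,0,0,0,0.121,0.087],[0,0,0,0,0,0.121,0.087],[0,0,0,0,0,0.121,0.087],[0,0,0,0,0,0.121,0.087],[0,0,0,0,0,0.121,0.087],[0,0,0,0,0,0.121,0.087],[0,0,0,0,0,0.121,0.087]]'
python3 -m jog '[[0,0,0,0,0,0.119,0.087],[-0.014,0.015,0,0,0,0,0.087],[-0.014,0.015,0,0,0,0,0.087],[-0.0135,0.014,0,0,0,0,0.087],[0,0,0.02,0,0,0,0.087],[0,0,0.03,0,0,0,0.087],[0,0,0.03,0,0,0,0.087],[0,0,0.01,0,0,0,0.087],[0,0,0,0,0,0,0.087],[0,0,0,0,0,0,0.087],[0,0,0,0,0,0,0.087]]'
python3 - <<'E'
from h import *
c=env.get_calibration("wrist");im=env.read_camera("wrist");cv2.imwrite("pics/w4.png",im);np.save("w4.npy",c["pose"])
o=env.get_obs();print(o["tool_pos"],o["tool_rot"],o["qpos"]);print(proj(c,(.4036,-.3593,.05)))
E
```

```text
time_s: 5.92
tool_pos: [0.4459, -0.3135, 0.2223]
tool_rot: [-179.9, -0.1, 6.7]
force: [0.2, -0.2, -0.1]
grip_width: 0.0874
grasp_force: 0.0
time_s: 6.83
tool_pos: [0.4045, -0.3606, 0.1342]
tool_rot: [180.0, -0.1, 0.1]
force: [0.3, 0.6, 0.4]
grip_width: 0.0869
grasp_force: 0.0
[ 0.40450665 -0.36089097  0.1343039 ] [ 1.79940522e+02 -1.59084278e-01  4.94136703e-02] [-18.24559437  16.12994246  66.05300856 106.89216076 -16.08355145
  67.08743259 -36.64357465]
[321.64128381 245.45905595]
```

View pics/w4.png

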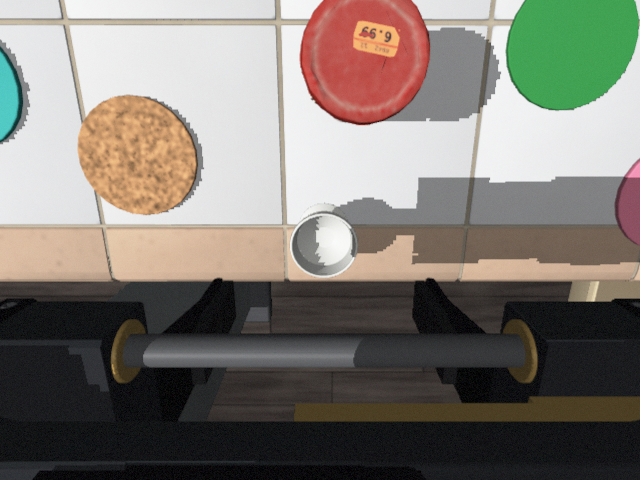

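The rim is at (323,244), within 2 px of prediction, so the tool is over the cup. Joint 3 is near its limit (66 of 71°), so I'll descend in two parts and check it.

```bash
python3 - <<'E'
from h import *
im=cv2.imread("pics/w4.png");c=env.get_calibration("wrist");c["pose"]=np.load("w4.npy")
print(P(c,323.5,244,.05),"jar",P(c,365,58,.1))
for b in blobs(im,(5,70,60),(25,255,255),2500,(70,85,210,222)):
    e=cv2.fitEllipse(b);print("coaster",e,P(c,*e[0],.005).round(4))
E
python3 -m jog '[[0,0,0.02,0,0,0,0.087],[0,0,0.02,0,0,0,0.087],[0,0,0.02,0,0,0,0.087],[0,0,0,0,0,0,0.087]]' 10
python3 -c "from h import *;print(env.get_obs()['qpos'])"
```

```text
[ 0.40468562 -0.3606093 ] jar [ 0.51650469 -0.38073988]
coaster ((137.0935516357422, 154.4826202392578), (109.53192901611328, 126.73676300048828), 134.01092529296875) [ 0.4625 -0.2163]
time_s: 7.22
tool_pos: [0.4024, -0.359, 0.0708]
tool_rot: [-179.9, 0.2, 0.0]
force: [-1.0, 0.7, -0.5]
grip_width: 0.0869
grasp_force: 0.0
[-13.74968357  21.40688246  62.02977435 110.41814559 -21.55564623
  61.16306544 -32.56667143]
```

```bash
python3 -m jog '[[0.001,0,0.018,0,0,0,0.087],[0.001,0,0.018,0,0,0,0.087],[0,0,0.016,0,0,0,0.087],[0,0,0,0,0,0,0.087],[0,0,0,0,0,0,0.087],[0,0,0,0,0,0,0.065],[0,0,0,0,0,0,0.055],[0,0,0,0,0,0,0.05],[0,0,0,0,0,0,0.045],[0,0,0,0,0,0,0.04],[0,0,0,0,0,0,0.035],[0,0,0,0,0,0,0.035]]' 10
python3 -m jog '[[0,0,0,0,0,0,0.03],[0,0,0,0,0,0,0.03],[0,0,0,0,0,0,0.03],[0,0,0,0,0,0,0.03],[0,0,-0.01,0,0,0,0.03],[0,0,-0.02,0,0,0,0.03],[0,0,-0.03,0,0,0,0.03],[0,0,-0.03,0,0,0,0.03],[0,0,-0.03,0,0,0,0.03],[0,0,-0.03,0,0,0,0.03],[0,0,-0.02,0,0,0,0.03],[0,0,0,0,0,0,0.03]]' 10
python3 -c "from h import *;print(env.get_obs()['qpos']);cv2.imwrite('pics/w5.png',cv2.resize(env.read_camera('wrist')[180:480],None,fx=1,fy=1))"
```

```text
time_s: 8.22
tool_pos: [0.4052, -0.3605, 0.0206]
tool_rot: [-180.0, -0.0, -0.0]
force: [-0.0, -0.6, -0.1]
grip_width: 0.0479
grasp_force: 0.0
time_s: 9.22
tool_pos: [0.4068, -0.3627, 0.1952]
tool_rot: [179.8, -0.4, -0.0]
force: [-0.1, -0.4, -0.2]
grip_width: 0.0467
grasp_force: 10.0
[-20.83911252  11.1547845   67.25359728 102.50541348 -10.93225326
  73.02235287 -40.86808585]
```

View pics/w5.png

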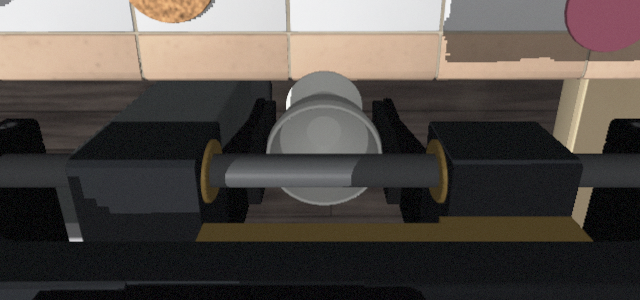

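The cup is held (grip 10 N, width 46.7 mm) and upright at picture centre (324,150). I'll turn back to yaw 90 and carry it to the far ring.

```bash
python3 -m jog '[[0,0,0,0,0,-0.121,0.03],[0,0,0,0,0,-0.121,0.03],[0,0,0,0,0,-0.121,0.03],[0,0,0,0,0,-0.121,0.03],[0,0,0,0,0,-0.121,0.03],[0,0,0,0,0,-0.121,0.03],[0,0,0,0,0,-0.121,0.03],[0,0,0,0,0,-0.121,0.03],[0,0,0,0,0,-0.121,0.03],[0,0,0,0,0,-0.121,0.03],[0,0,0,0,0,-0.121,0.03],[0,0,0,0,0,-0.121,0.03]]'
python3 -m jog '[[0,0,0,0,0,-0.119,0.03],[0.015,0.006,0,0,0,0,0.03],[0.029,0.012,0,0,0,0,0.03],[0.029,0.012,0,0,0,0,0.03],[0.029,0.012,0,0,0,0,0.03],[0.029,0.012,0,0,0,0,0.03],[0.029,0.002,0,0,0,0,0.03],[0.029,0,0,0,0,0,0.03],[0.029,0,0,0,0,0,0.03],[0.029,0,0,0,0,0,0.03],[0.029,0,0,0,0,0,0.03],[0.029,0,0,0,0,0,0.03]]'
python3 -m jog '[[0.029,0,0,0,0,0,0.03],[0.029,0,0,0,0,0,0.03],[0.029,0,0,0,0,0,0.03],[0.029,-0.005,0,0,0,0,0.03],[0.029,-0.005,0,0,0,0,0.03],[0.029,-0.01,0,0,0,0,0.03],[0.029,-0.01,0,0,0,0,0.03],[0.015,-0.01,0,0,0,0,0.03],[0,0,0,0,0,0,0.03],[0,0,0,0,0,0,0.03]]'
python3 - <<'E'
from h import *
c=env.get_calibration("wrist");im=env.read_camera("wrist");cv2.imwrite("pics/w6.png",im);np.save("w6.npy",c["pose"])
o=env.get_obs();print(o["tool_pos"],o["tool_rot"],o["qpos"])
for b in blobs(im,(12,60,160),(25,135,255),300,(200,20,450,305)):
    e=cv2.fitEllipse(b);print(e,P(c,*e[0],.012).round(4))
print(proj(c,(.4219,.1609,.012)),proj(c,(.4409,.2427,.012)))
E
```

```text
time_s: 10.27
tool_pos: [0.4042, -0.3599, 0.189]
tool_rot: [-179.9, -0.1, 83.5]
force: [-0.6, -0.2, 0.7]
grip_width: 0.0465
grasp_force: 9.9
time_s: 11.27
tool_pos: [0.4598, -0.0541, 0.1892]
tool_rot: [-179.9, -0.0, 90.0]
force: [0.6, 0.3, -0.8]
grip_width: 0.0464
grasp_force: 10.0
time_s: 12.1
tool_pos: [0.4199, 0.1626, 0.1892]
tool_rot: [-179.9, 0.1, 90.1]
force: [-0.3, -0.6, 0.5]
grip_width: 0.0461
grasp_force: 10.0
[0.42067315 0.16166337 0.18948786] [-1.79914296e+02  9.08442811e-02  9.00111207e+01] [-44.87352014  -5.69380654  19.34326179 113.13915225   2.02320032
  72.36211766 -26.22473834]
((277.2643737792969, 265.637451171875), (41.052825927734375, 52.17776107788086), 163.1658477783203) [0.3742 0.1076]
((325.614990234375, 213.3483123779297), (50.4810905456543, 51.619319915771484), 86.82460021972656) [0.4218 0.1609]
((347.6076354980469, 122.8213119506836), (55.678672790527344, 58.77344512939453), 10.609967231750488) [0.4409 0.2427]
((269.1680908203125, 120.67112731933594), (37.68253707885742, 201.02935791015625), 4.298471927642822) [0.3721 0.2444]
((274.4298095703125, 46.23398971557617), (61.71356964111328, 65.10087585449219), 2.083486557006836) [0.3789 0.3033]
[325.69339358 213.34042007] [347.65802935 122.82990269]
```

View pics/w6.png

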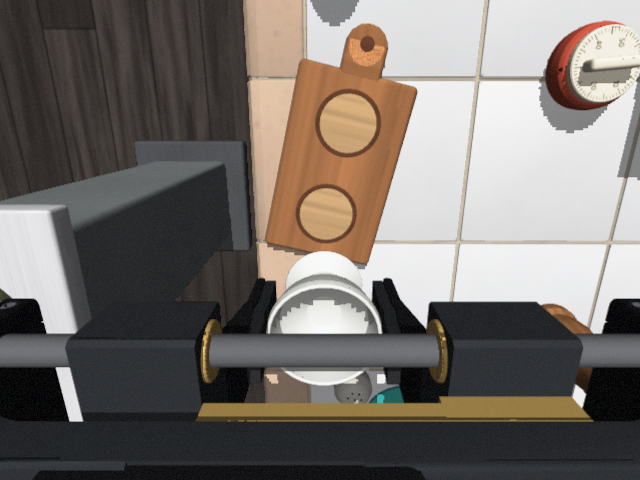

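The wrist view agrees: rings at (326,213) and (348,123), and the cup hangs straight. I'll lower it onto the far ring.

```bash
python3 -m jog '[[0,0.001,0.02,0,0,0,0.03],[0,0,0.03,0,0,0,0.03],[0,0,0.03,0,0,0,0.03],[0,0,0.03,0,0,0,0.03],[0,0,0.02,0,0,0,0.03],[0,0,0.012,0,0,0,0.03],[0,0,0.005,0,0,0,0.03],[0,0,0.003,0,0,0,0.03],[0,0,0.002,0,0,0,0.03],[0,0,0.002,0,0,0,0.03],[0,0,0,0,0,0,0.03],[0,0,0,0,0,0,0.03]]'
```

```text
time_s: 13.15
tool_pos: [0.4227, 0.1627, 0.0372]
tool_rot: [179.9, -0.0, 90.0]
force: [-0.1, -0.7, 0.6]
grip_width: 0.0466
grasp_force: 10.0
```

```bash
python3 -m jog '[[0,0,0.001,0,0,0,0.03],[0,0,0.001,0,0,0,0.03],[0,0,0.001,0,0,0,0.03],[0,0,0,0,0,0,0.03]]'; python3 -m jog '[[0,0,0.001,0,0,0,0.03],[0,0,0.001,0,0,0,0.03],[0,0,0,0,0,0,0.03]]'; python3 -m jog '[[0,0,0.001,0,0,0,0.03],[0,0,0,0,0,0,0.03]]'; python3 -c "
from h import *
for i in range(3): env.read_camera('top');o=env.get_obs();print(o['tool_pos'],o['force'])"
```

```text
time_s: 13.48
tool_pos: [0.422, 0.1625, 0.0335]
tool_rot: [-180.0, -0.0, 90.0]
force: [-0.2, -0.0, -0.6]
grip_width: 0.0464
grasp_force: 10.0
time_s: 13.73
tool_pos: [0.4225, 0.1626, 0.0323]
tool_rot: [180.0, -0.0, 90.0]
force: [-1.2, -1.0, 5.1]
grip_width: 0.0465
grasp_force: 9.6
time_s: 13.9
tool_pos: [0.4225, 0.1627, 0.0315]
tool_rot: [180.0, -0.0, 90.0]
force: [-2.5, -0.8, 7.1]
grip_width: 0.0461
grasp_force: 9.4
[0.42250894 0.16273394 0.03153532] [-2.26967838 -0.76144252  7.59031763]
[0.42249956 0.1627037  0.0315167 ] [-2.16271319 -1.55318962  7.23024971]
[0.42249207 0.16272088 0.03151455] [-2.88340766 -0.58533875  7.60562218]
```

Contact at 7 N. Releasing, rising, and moving over the shaker with a look at the cup on the way.

```bash
python3 -m jog '[[0,0,-0.001,0,0,0,0.05],[0,0,0,0,0,0,0.06],[0,0,0,0,0,0,0.07],[0,0,0,0,0,0,0.087],[0,0,0,0,0,0,0.087],[0,0,0,0,0,0,0.087],[0,0,-0.02,0,0,0,0.087],[0,0,-0.03,0,0,0,0.087],[0,0,-0.03,0,0,0,0.087],[0,0,-0.03,0,0,0,0.087],[0,0,-0.03,0,0,0,0.087],[0,0,-0.02,0,0,0,0.087]]'
python3 -m jog '[[-0.015,0.004,0,0,0,0,0.087],[-0.03,0.004,0,0,0,0,0.087],[-0.03,0.004,0,0,0,0,0.087],[-0.015,0.004,0,0,0,0,0.087],[0,0,0,0,0,0,0.087],[0,0,0,0,0,0,0.087]]'
python3 - <<'E'
from h import *
c=env.get_calibration("wrist");im=env.read_camera("wrist");cv2.imwrite("pics/w7.png",im);np.save("w7.npy",c["pose"])
o=env.get_obs();print(o["tool_pos"],o["tool_rot"],o["qpos"]);print(proj(c,(.4219,.1609,.062)),proj(c,(.447,.016,.085)))
E
```

```text
time_s: 15.05
tool_pos: [0.4231, 0.1628, 0.1945]
tool_rot: [179.8, -0.1, 90.0]
force: [0.4, 1.0, -0.3]
grip_width: 0.0872
grasp_force: 0.0
time_s: 15.55
tool_pos: [0.4382, 0.0721, 0.1916]
tool_rot: [180.0, -0.0, 89.9]
force: [-0.3, 0.7, -0.4]
grip_width: 0.0867
grasp_force: 0.0
[0.43794136 0.07317484 0.19147622] [-1.79988422e+02 -4.24757052e-02  9.00029578e+01] [-40.3578939   -7.41060984  25.61552636 114.02322808   3.3021963
  72.69329464 -15.90962893]
[301.13061683 111.75198262] [334.396699   300.52362526]
```

View pics/w7.png

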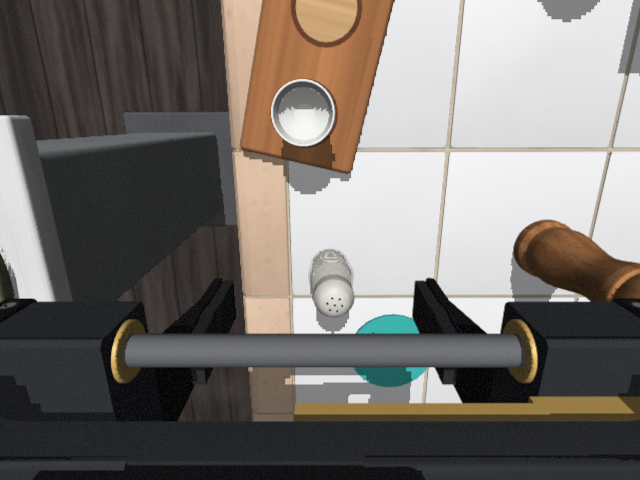

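The cup's rim is at (303,113), within 2 px of the ring centre as projected. The shaker dome is at (333,297). Now grasping the shaker.

```bash
python3 -m jog '[[-0.02,0.003,0,0,0,0,0.087],[-0.02,0.003,0,0,0,0,0.087],[-0.0155,0.0025,0,0,0,0,0.087],[0,0,0.02,0,0,0,0.087],[0,0,0.03,0,0,0,0.087],[0,0,0.03,0,0,0,0.087],[0,0,0.03,0,0,0,0.087],[0,0,0.03,0,0,0,0.087],[0,0,0.02,0,0,0,0.087],[0,0,0,0,0,0,0.087],[0,0,0,0,0,0,0.087]]' 12
python3 -c "from h import *;o=env.get_obs();print(o['tool_pos'],o['qpos'])"
```

```text
time_s: 16.52
tool_pos: [0.4458, 0.0179, 0.0309]
tool_rot: [-179.9, 0.1, 90.1]
force: [0.7, 0.1, 1.7]
grip_width: 0.0869
grasp_force: 0.0
[0.44575621 0.0178981  0.03089819] [-36.47925464   5.03724877  32.03173422 123.84708901  -3.32680859
  52.07923538  -2.38637141]
```

```bash
python3 -m jog '[[0,0,0,0,0,0,0.065],[0,0,0,0,0,0,0.055],[0,0,0,0,0,0,0.048],[0,0,0,0,0,0,0.04],[0,0,0,0,0,0,0.035],[0,0,0,0,0,0,0.03],[0,0,0,0,0,0,0.03],[0,0,0,0,0,0,0.03],[0,0,0,0,0,0,0.03]]' 12
python3 -m jog '[[0,0,-0.01,0,0,0,0.03],[0,0,-0.02,0,0,0,0.03],[0,0,-0.03,0,0,0,0.03],[0,0,-0.03,0,0,0,0.03],[0,0,-0.03,0,0,0,0.03],[0,0,-0.02,0,0,0,0.03],[0.015,0,0,0,0,0,0.03],[0.03,-0.001,0,0,0,0,0.03],[0.03,-0.001,0,0,0,0,0.03],[0.03,-0.001,0,0,0,0,0.03],[0.03,-0.001,0,0,0,0,0.03],[0.03,-0.001,0,0,0,0,0.03]]'
python3 -m jog '[[0.03,0,0,0,0,0,0.03],[0.02,0,0,0,0,0,0.03],[0.01,0,0,0,0,0,0.03],[0,0,0.02,0,0,0,0.03],[0,0,0.03,0,0,0,0.03],[0,0,0.03,0,0,0,0.03],[0,0,0.02,0,0,0,0.03],[0,0,0.01,0,0,0,0.03],[0,0,0.006,0,0,0,0.03],[0,0,0.003,0,0,0,0.03],[0,0,0.002,0,0,0,0.03],[0,0,0,0,0,0,0.03]]'
python3 -c "
from h import *
for i in range(2): cv2.imwrite('pics/s1.png',env.read_camera('scene'));o=env.get_obs();print(o['tool_pos'],o['force'])"
```

```text
time_s: 17.27
tool_pos: [0.4465, 0.017, 0.0316]
tool_rot: [-180.0, -0.0, 90.0]
force: [-1.2, 0.3, 2.0]
grip_width: 0.0405
grasp_force: 12.0
time_s: 18.27
tool_pos: [0.4414, 0.1832, 0.1722]
tool_rot: [180.0, -0.0, 90.0]
force: [1.4, -0.6, -0.9]
grip_width: 0.0404
grasp_force: 11.8
time_s: 19.27
tool_pos: [0.4424, 0.2423, 0.0515]
tool_rot: [179.9, -0.1, 90.0]
force: [-0.0, 1.2, -0.6]
grip_width: 0.0403
grasp_force: 11.8
[0.44248436 0.24236791 0.05166224] [-0.03532916  0.06622928 -1.94218752]
[0.44244232 0.24246868 0.05169627] [-0.03599376  0.42529535 -0.98086322]
```

```bash
python3 -m jog '[[0,-0.001,0.002,0,0,0,0.03],[0,0,0.002,0,0,0,0.03],[0,0,0.002,0,0,0,0.03],[0,0,0.001,0,0,0,0.03],[0,0,0,0,0,0,0.03]]'; python3 -m jog '[[0,0,0.001,0,0,0,0.03],[0,0,0,0,0,0,0.03]]'; python3 -m jog '[[0,0,0.001,0,0,0,0.03],[0,0,0,0,0,0,0.03]]'
```

```text
time_s: 19.78
tool_pos: [0.4406, 0.242, 0.0436]
tool_rot: [-180.0, -0.0, 90.0]
force: [-0.8, -0.9, 0.5]
grip_width: 0.0402
grasp_force: 11.9
time_s: 19.95
tool_pos: [0.4407, 0.2422, 0.0435]
tool_rot: [-180.0, -0.0, 90.0]
force: [-2.6, -1.3, 7.8]
grip_width: 0.0407
grasp_force: 12.3
time_s: 20.12
tool_pos: [0.4406, 0.2424, 0.0432]
tool_rot: [-180.0, -0.0, 90.0]
force: [-5.8, -1.8, 13.1]
grip_width: 0.0407
grasp_force: 12.7
```

Contact; releasing, rising, moving toward the egg and looking.

```bash
python3 -m jog '[[0,0,-0.001,0,0,0,0.05],[0,0,0,0,0,0,0.06],[0,0,0,0,0,0,0.07],[0,0,0,0,0,0,0.087],[0,0,0,0,0,0,0.087],[0,0,0,0,0,0,0.087],[0,0,-0.02,0,0,0,0.087],[0,0,-0.03,0,0,0,0.087],[0,0,-0.03,0,0,0,0.087],[0,0,-0.03,0,0,0,0.087],[0,0,-0.03,0,0,0,0.087],[0,0,-0.01,0,0,0,0.087]]'
python3 -m jog '[[0.015,-0.003,0,0,0,0,0.087],[0.03,-0.004,0,0,0,0,0.087],[0.03,-0.004,0,0,0,0,0.087],[0.015,-0.002,0,0,0,0,0.087],[0,0,0,0,0,0,0.087],[0,0,0,0,0,0,0.087]]'
python3 - <<'E'
from h import *
c=env.get_calibration("wrist");im=env.read_camera("wrist");cv2.imwrite("pics/w8.png",im);np.save("w8.npy",c["pose"])
o=env.get_obs();print(o["tool_pos"],o["tool_rot"],o["qpos"]);print(proj(c,(.428,.3813,.042)),proj(c,(.4409,.2427,.102)),proj(c,(.4219,.1609,.062)))
E
```

```text
time_s: 21.12
tool_pos: [0.4427, 0.2432, 0.1972]
tool_rot: [179.7, -0.3, 90.0]
force: [0.0, -0.4, 0.6]
grip_width: 0.0867
grasp_force: 0.0
time_s: 21.62
tool_pos: [0.4273, 0.3317, 0.1916]
tool_rot: [-180.0, 0.1, 90.1]
force: [-0.1, 0.1, -0.3]
grip_width: 0.0869
grasp_force: 0.0
[0.42790012 0.33057755 0.19184902] [-1.79971664e+02  1.21048708e-01  8.99679875e+01] [-54.05419599   6.06640694  14.50318326 101.64730209  -1.51074908
  72.58302445 -39.206018  ]
[324.25424794 161.36608061] [340.48341525 347.63979323] [317.6193533  396.44384784]
```

View pics/w8.png

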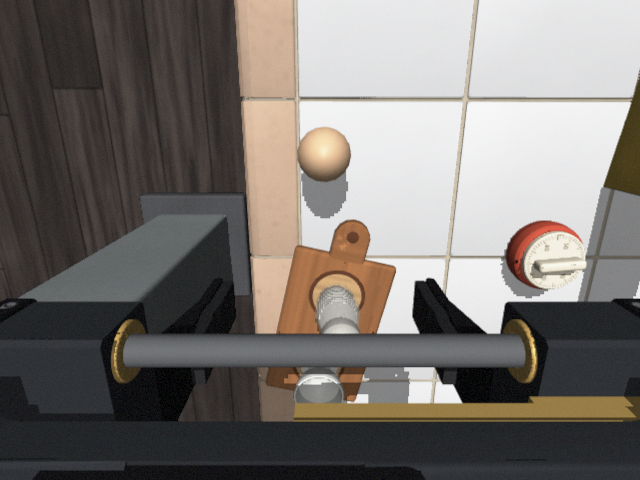

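The egg is seen almost from above, centred at (324,154). The shaker stands on the near ring and the cup rim is at (319,391).

Run:
```python
from h import *
im=cv2.imread("pics/w8.png");c=env.get_calibration("wrist");c["pose"]=np.load("w8.npy")
for b in blobs(im,(5,40,100),(25,200,255),800,(297,115,365,195)):
    e=cv2.fitEllipse(b);print(e,P(c,*e[0],.041).round(4))
im=cv2.imread("pics/top0.png");t=env.get_calibration("top")
print(P(t,143.5,281.5,.041))
```

```text
((318.4854736328125, 153.25306701660156), (54.811927795410156, 77.84483337402344), 2.895209789276123) [0.4232 0.3878]
[0.42338358 0.38157672]
```

```bash
python3 -m jog '[[0.02,0,0,0,0,0,0.087],[0.025,0,0,0,0,0,0.087],[0.0105,0,0,0,0,0,0.087],[0,0,0.02,0,0,0,0.087],[0,0,0.03,0,0,0,0.087],[0,0,0.03,0,0,0,0.087],[0,0,0.03,0,0,0,0.087],[0,0,0.03,0,0,0,0.087],[0,0,0.012,0,0,0,0.087],[0,0,0.004,0,0,0,0.087],[0,0,0,0,0,0,0.087],[0,0,0,0,0,0,0.087]]' 10
python3 - <<'E'
from h import *
c=env.get_calibration("wrist");im=env.read_camera("wrist");cv2.imwrite("pics/w9.png",im[150:]);np.save("w9.npy",c["pose"])
o=env.get_obs();print(o["tool_pos"],o["force"]);print(proj(c,(.428,.386,.071)),proj(c,(.428,.386,.041)))
E
```

```text
time_s: 22.67
tool_pos: [0.4289, 0.3878, 0.0382]
tool_rot: [179.9, -0.1, 90.0]
force: [0.4, 0.5, 0.7]
grip_width: 0.087
grasp_force: 0.0
[0.42904636 0.38833302 0.0386597 ] [0.14146661 0.06205731 0.19681548]
[321.24214687 340.45407236] [321.44269072 304.89274962]
```

View pics/w9.png

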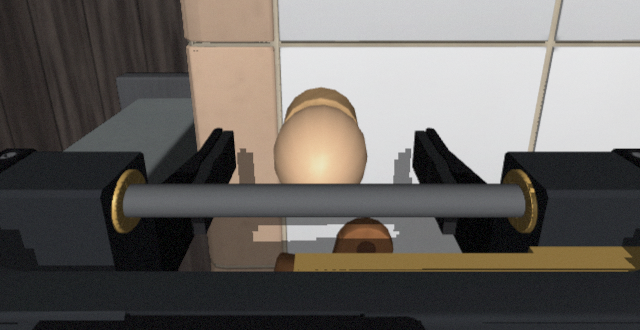

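The egg spans columns 274–367, centred between the fingers, and its widest row (~305) is as predicted. A small correction, then I close.

```bash
python3 -m jog '[[-0.0015,-0.001,0.0025,0,0,0,0.087],[0,0,0,0,0,0,0.065],[0,0,0,0,0,0,0.055],[0,0,0,0,0,0,0.048],[0,0,0,0,0,0,0.042],[0,0,0,0,0,0,0.038],[0,0,0,0,0,0,0.035],[0,0,0,0,0,0,0.03],[0,0,0,0,0,0,0.03],[0,0,0,0,0,0,0.03]]' 10
python3 -c "from h import *;env.read_camera('top');print(env.get_obs()['tool_pos'])"
python3 -m jog '[[0,0,-0.005,0,0,0,0.03],[0,0,-0.015,0,0,0,0.03],[0,0,-0.025,0,0,0,0.03],[0,0,-0.03,0,0,0,0.03],[0,0,-0.03,0,0,0,0.03],[0,0,-0.03,0,0,0,0.03],[0,0,-0.025,0,0,0,0.03],[0,0,0,0,0,0,0.03]]'
python3 - <<'E'
from h import *
c=env.get_calibration("wrist");im=env.read_camera("wrist");cv2.imwrite("pics/w10.png",im[150:]);np.save("w10.npy",c["pose"])
o=env.get_obs();print(o["tool_pos"],o["force"],o["grip_width"])
E
```

```text
time_s: 23.55
tool_pos: [0.4269, 0.386, 0.0341]
tool_rot: [180.0, -0.0, 90.0]
force: [0.7, -0.2, 0.7]
grip_width: 0.0439
grasp_force: 10.0
[0.42691826 0.38601568 0.03415756]
time_s: 24.27
tool_pos: [0.429, 0.3882, 0.2006]
tool_rot: [179.6, -0.4, 90.0]
force: [0.1, 0.8, 0.0]
grip_width: 0.0441
grasp_force: 10.0
[0.4279768  0.38733448 0.19770233] [ 0.57829669  0.74791757 -0.9375608 ] 0.0436723002685188
```

View pics/w10.png

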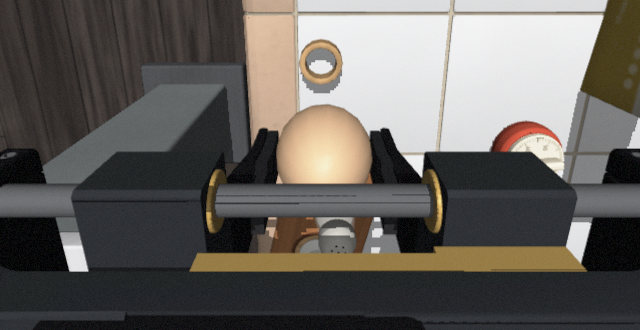

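```bash
python3 - <<'E'
from h import *
c=env.get_calibration("wrist")
c["pose"]=np.load("w10.npy");print("stand",P(c,321,212,.02))
im=cv2.imread("pics/w7.png");c["pose"]=np.load("w7.npy");print("cup",P(c,303,113,.062))
E
python3 -m jog '[[-0.015,0,0,0,0,0,0.03],[-0.025,0,0,0,0,0,0.03],[-0.025,0,0,0,0,0,0.03],[-0.025,0,0,0,0,0,0.03],[-0.025,-0.001,0,0,0,0,0.03],[-0.025,-0.001,0,0,0,0,0.03],[-0.025,-0.001,0,0,0,0,0.03],[-0.025,-0.001,0,0,0,0,0.03],[-0.02,-0.001,0,0,0,0,0.03],[-0.014,0,0,0,0,0,0.03],[0,0,0,0,0,0,0.03],[0,0,0,0,0,0,0.03]]'
python3 -c "from h import *;env.read_camera('top');print(env.get_obs()['tool_pos'])"
```

```text
stand [0.42803436 0.38862674]
cup [0.42328204 0.16000975]
time_s: 25.32
tool_pos: [0.4211, 0.1615, 0.1934]
tool_rot: [-179.9, -0.0, 89.9]
force: [-0.6, 0.5, -0.3]
grip_width: 0.0438
grasp_force: 10.0
[0.42118359 0.16258333 0.19355272]
```

```bash
python3 -m jog '[[-0.002,0.0015,0.015,0,0,0,0.03],[0,0,0.025,0,0,0,0.03],[0,0,0.025,0,0,0,0.03],[0,0,0.025,0,0,0,0.03],[0,0,0.015,0,0,0,0.03],[0,0,0.01,0,0,0,0.03],[0,0,0.005,0,0,0,0.03],[0,0,0,0,0,0,0.03],[0,0,0,0,0,0,0.03]]'
python3 -m jog '[[0,0,0.002,0,0,0,0.03],[0,0,0.002,0,0,0,0.03],[0,0,0,0,0,0,0.03]]'
python3 -m jog '[[0,0,0.0015,0,0,0,0.03],[0,0,0,0,0,0,0.03]]'
```

```text
time_s: 26.12
tool_pos: [0.4237, 0.1607, 0.0746]
tool_rot: [180.0, -0.0, 90.0]
force: [-0.1, 0.1, -0.9]
grip_width: 0.044
grasp_force: 10.0
time_s: 26.37
tool_pos: [0.4234, 0.1602, 0.0704]
tool_rot: [180.0, -0.0, 90.0]
force: [0.3, -0.2, -1.9]
grip_width: 0.0439
grasp_force: 10.0
time_s: 26.53
tool_pos: [0.4232, 0.16, 0.0687]
tool_rot: [180.0, -0.0, 90.0]
force: [0.6, -1.3, -0.3]
grip_width: 0.0436
grasp_force: 10.0
```

```bash
python3 -m jog '[[0,0,0.001,0,0,0,0.03],[0,0,0,0,0,0,0.03]]'
```

```text
time_s: 26.7
tool_pos: [0.4231, 0.1599, 0.0675]
tool_rot: [-180.0, -0.0, 90.0]
force: [0.0, 0.0, -0.2]
grip_width: 0.0441
grasp_force: 10.0
```

```bash
for i in 1 2; do python3 -m jog '[[0,0,0.001,0,0,0,0.03],[0,0,0,0,0,0,0.03]]' | egrep 'pos|force'; done; python3 -m jog '[[0,0,0.0005,0,0,0,0.03],[0,0,0,0,0,0,0.03]]'
```

```text
tool_pos: [0.4232, 0.1599, 0.0666]
force: [-1.0, -0.1, 0.5]
grasp_force: 10.0
tool_pos: [0.4236, 0.1601, 0.066]
force: [-1.1, -0.7, 3.2]
grasp_force: 10.0
time_s: 27.2
tool_pos: [0.4238, 0.1602, 0.0659]
tool_rot: [179.9, -0.0, 90.0]
force: [-0.2, -1.3, 6.3]
grip_width: 0.0438
grasp_force: 10.0
```

Contact at the expected height. I'll release gently, rise, and move right for a look.

```bash
python3 -m jog '[[0,0,0,0,0,0,0.048],[0,0,0,0,0,0,0.053],[0,0,0,0,0,0,0.06],[0,0,0,0,0,0,0.07],[0,0,0,0,0,0,0.087],[0,0,0,0,0,0,0.087],[0,0,-0.02,0,0,0,0.087],[0,0,-0.03,0,0,0,0.087],[0,0,-0.03,0,0,0,0.087],[0,0,-0.03,0,0,0,0.087],[0,0,-0.02,0,0,0,0.087],[0,0,0,0,0,0,0.087]]'
python3 -m jog '[[-0.015,0.004,0,0,0,0,0.087],[-0.03,0.008,0,0,0,0,0.087],[-0.03,0.008,0,0,0,0,0.087],[-0.03,0.008,0,0,0,0,0.087],[-0.015,0.004,0,0,0,0,0.087],[0,0,0,0,0,0,0.087],[0,0,0,0,0,0,0.087]]'
python3 - <<'E'
from h import *
c=env.get_calibration("wrist");im=env.read_camera("wrist");np.save("w11.npy",c["pose"])
o=env.get_obs();print(o["tool_pos"],o["tool_rot"],o["qpos"]);print(proj(c,(.423,.1605,.062)),proj(c,(.423,.1605,.073)),proj(c,(.4409,.2427,.097)))
s=env.read_camera("scene")
cv2.imwrite("pics/w11.png",np.hstack([cv2.resize(im[0:280,200:440],(400,467)),cv2.resize(s[210:390,150:304],(400,467))]))
E
```

```text
time_s: 28.2
tool_pos: [0.4258, 0.1612, 0.1997]
tool_rot: [179.6, -0.3, 90.0]
force: [1.3, 0.4, 0.7]
grip_width: 0.0868
grasp_force: 0.0
time_s: 28.78
tool_pos: [0.4548, 0.0395, 0.1944]
tool_rot: [-179.9, -0.0, 89.9]
force: [0.3, 0.5, -0.4]
grip_width: 0.0867
grasp_force: 0.0
[0.4546562  0.04071707 0.1944593 ] [-1.79941084e+02 -2.41133563e-02  9.00113776e+01] [-40.29743014  -6.11911513  30.1596562  112.42659406   3.17544383
  72.94769043 -11.20331272]
[279.26503915  65.26508445] [277.46865613  63.04723221] [ 297.95070165 -100.34773892]
```

View pics/w11.png

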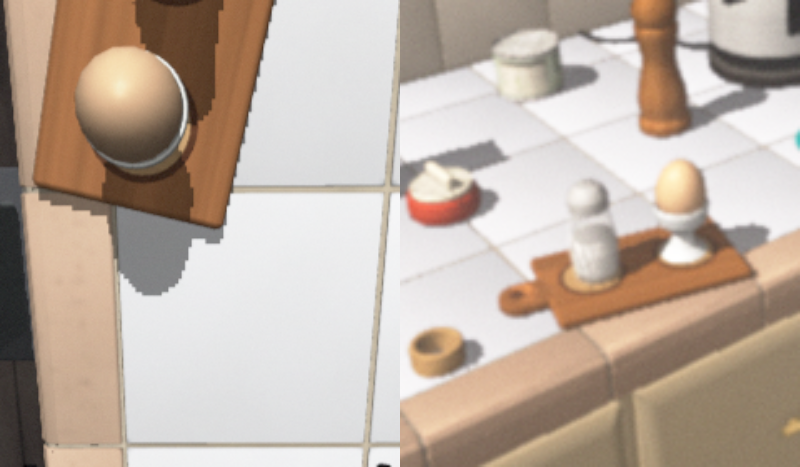

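The egg stands upright in the cup and the shaker upright on the near ring. Next is the jar, looking straight down on the coaster on the way.

```bash
python3 -m jog '[[-0.015,0,0,0,0,0,0.087],[-0.03,0,0,0,0,0,0.087],[-0.03,0,0,0,0,0,0.087],[-0.03,0,0,0,0,0,0.087],[-0.03,0,0,0,0,0,0.087],[-0.03,0,0,0,0,0,0.087],[-0.03,0,0,0,0,0,0.087],[-0.03,0,0,0,0,0,0.087],[-0.03,0,0,0,0,0,0.087],[-0.03,0,0,0,0,0,0.087],[-0.03,0,0,0,0,0,0.087],[-0.015,0,0,0,0,0,0.087]]'
python3 -m jog '[[0,0,0,0,0,0,0.087],[0,0,0,0,0,0,0.087]]'
python3 - <<'E'
from h import *
c=env.get_calibration("wrist");im=env.read_camera("wrist");np.save("w12.npy",c["pose"]);cv2.imwrite("pics/w12.png",im)
o=env.get_obs();print(o["tool_pos"],o["tool_rot"],o["qpos"]);print(proj(c,(.461,-.215,.005)),proj(c,(.516,-.380,.1)))
h=cv2.cvtColor(im,cv2.COLOR_BGR2HSV);u,v=proj(c,(.461,-.215,.005)).astype(int)
roi=(u-62,max(v-65,0),u+62,v+65)
for lo in (90,105):
  for b in blobs(im,(5,lo,130),(25,255,255),2000,roi): e=cv2.fitEllipse(b);print(e,cv2.boundingRect(b),P(c,*e[0],.005))
for b in blobs(im,(0,130,60),(8,255,255),800,(300,150,520,340))+blobs(im,(170,130,60),(180,255,255),300,(300,150,520,340)): print(cv2.boundingRect(b))
E
```

```text
time_s: 29.88
tool_pos: [0.4552, -0.2922, 0.195]
tool_rot: [-180.0, 0.1, 90.0]
force: [-0.7, 0.2, -0.7]
grip_width: 0.0869
grasp_force: 0.0
time_s: 30.05
tool_pos: [0.4554, -0.2891, 0.1945]
tool_rot: [-179.9, -0.0, 90.0]
force: [-0.8, 0.8, 0.1]
grip_width: 0.0867
grasp_force: 0.0
[ 0.45574615 -0.2880225   0.19445607] [-1.79946256e+02 -6.85824648e-02  9.01191205e+01] [-20.43911038   7.73238072  54.53345433 102.72461305  -6.60936214
  72.96144312  35.91949983]
[329.4898916 129.9493472] [398.82277919 346.49863388]
((328.60919189453125, 128.3057861328125), (97.5934829711914, 101.92549896240234), 2.630392074584961) (280, 77, 99, 103) [ 0.46018876 -0.21355518]
((328.6431884765625, 128.29962158203125), (97.2467269897461, 101.39322662353516), 3.5138962268829346) (280, 78, 98, 102) [ 0.46021981 -0.21354979]
```

```bash
python3 -m jog '[[-0.015,0.01,0,0,0,0,0.087],[-0.025,0.018,0,0,0,0,0.087],[-0.025,0.018,0,0,0,0,0.087],[-0.02,0.01,0,0,0,0,0.087],[-0.0065,0.004,0,0,0,0,0.087],[0,0,0.02,0,0,0,0.087],[0,0,0.03,0,0,0,0.087],[0,0,0.025,0,0,0,0.087],[0,0,0.005,0,0,0,0.087],[0,0,0,0,0,0,0.087],[0,0,0,0,0,0,0.087]]' 40
python3 - <<'E'
from h import *
c=env.get_calibration("wrist");im=env.read_camera("wrist");np.save("w13.npy",c["pose"]);cv2.imwrite("pics/w13.png",im[150:])
o=env.get_obs();print(o["tool_pos"],o["tool_rot"],o["qpos"]);print(proj(c,(.516,-.380,.1)))
E
```

```text
time_s: 31.02
tool_pos: [0.516, -0.3805, 0.116]
tool_rot: [179.9, -0.0, 90.1]
force: [-0.8, 0.6, 0.8]
grip_width: 0.0872
grasp_force: 0.0
[ 0.51630455 -0.38123747  0.11684358] [1.79864559e+02 3.46477427e-02 9.00666266e+01] [ -4.46999217  28.29207134  50.91018584  93.38998178 -23.21729141
  69.37675091  51.44531288]
[323.20374139 283.79640083]
```

View pics/w13.png

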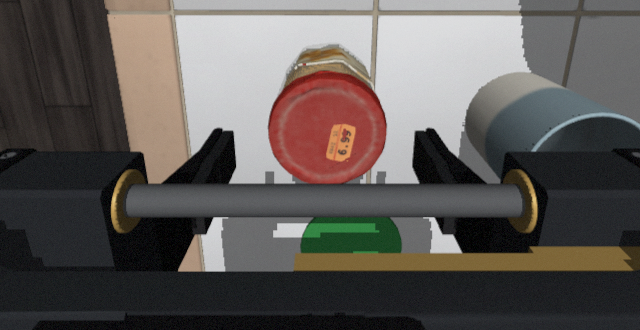

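The jar's lid is centred at (327,282), about 2 mm from prediction, with the fingers clear on both sides. I miscounted the pictures: this was the 16th viewed against a limit of 14. I'll view no more and check numerically from here. Now grasping the lid.

```bash
python3 -m jog '[[0.002,0.002,0,0,0,0,0.087],[0,0,0.015,0,0,0,0.087],[0,0,0.018,0,0,0,0.087],[0,0,0.01,0,0,0,0.087],[0,0,0,0,0,0,0.087],[0,0,0,0,0,0,0.075],[0,0,0,0,0,0,0.07],[0,0,0,0,0,0,0.065],[0,0,0,0,0,0,0.06],[0,0,0,0,0,0,0.055],[0,0,0,0,0,0,0.05],[0,0,0,0,0,0,0.05]]' 40
python3 -m jog '[[0,0,0,0,0,0,0.05],[0,0,0,0,0,0,0.05],[0,0,0,0,0,0,0.05]]'
python3 -c "from h import *;env.read_camera('top');print(env.get_obs()['tool_pos'])"
python3 -m jog '[[0,0,-0.005,0,0,0,0.05],[0,0,-0.015,0,0,0,0.05],[0,0,-0.02,0,0,0,0.05],[0,0,-0.02,0,0,0,0.05],[0,0,-0.01,0,0,0,0.05],[0,0,0,0,0,0,0.05]]'
```

```text
time_s: 32.07
tool_pos: [0.5178, -0.3799, 0.0728]
tool_rot: [179.9, 0.0, 90.0]
force: [0.6, 0.8, 2.5]
grip_width: 0.0626
grasp_force: 40.0
time_s: 32.32
tool_pos: [0.5178, -0.3799, 0.0728]
tool_rot: [179.9, 0.0, 90.0]
force: [0.5, 0.0, 4.8]
grip_width: 0.0629
grasp_force: 40.0
[ 0.51777346 -0.37988248  0.07274077]
time_s: 32.87
tool_pos: [0.5177, -0.3804, 0.1445]
tool_rot: [179.8, 0.1, 90.0]
force: [1.0, -0.5, -6.1]
grip_width: 0.0632
grasp_force: 40.0
```

```bash
python3 -m jog '[[0.01,-0.004,0,0,0,0,0.05],[0.02,-0.007,0,0,0,0,0.05],[0.025,-0.009,0,0,0,0,0.05],[0.025,-0.009,0,0,0,0,0.05],[0.025,-0.009,0,0,0,0,0.05],[0.025,-0.009,0,0,0,0,0.05],[0.02,-0.007,0,0,0,0,0.05],[0.01,-0.003,0,0,0,0,0.05],[0.005,0,0,0,0,0,0.05],[0,0,0,0,0,0,0.05],[0,0,0,0,0,0,0.05]]'
python3 -m jog '[[0,0,0.01,0,0,0,0.05],[0,0,0.02,0,0,0,0.05],[0,0,0.015,0,0,0,0.05],[0,0,0.01,0,0,0,0.05],[0,0,0.005,0,0,0,0.05],[0,0,0,0,0,0,0.05],[0,0,0,0,0,0,0.05]]'
```

```text
time_s: 33.78
tool_pos: [0.4601, -0.215, 0.1418]
tool_rot: [-180.0, 0.0, 90.0]
force: [0.7, -0.6, -5.6]
grip_width: 0.0633
grasp_force: 40.0
time_s: 34.37
tool_pos: [0.4602, -0.2153, 0.0821]
tool_rot: [-180.0, 0.1, 90.0]
force: [-0.0, -0.2, -4.8]
grip_width: 0.0632
grasp_force: 40.0
```

```bash
python3 -m jog '[[0,0,0.0015,0,0,0,0.05],[0,0,0.0015,0,0,0,0.05],[0,0,0,0,0,0,0.05]]'; for i in 1 2; do python3 -m jog '[[0,0,0.001,0,0,0,0.05],[0,0,0,0,0,0,0.05]]' |egrep 'pos|^force'; done
```

```text
time_s: 34.62
tool_pos: [0.4605, -0.2145, 0.0794]
tool_rot: [179.9, -0.0, 90.0]
force: [0.3, 0.4, -5.0]
grip_width: 0.0629
grasp_force: 40.0
tool_pos: [0.4603, -0.2144, 0.0782]
force: [-0.2, 0.6, -5.0]
tool_pos: [0.4605, -0.2144, 0.0777]
force: [-2.4, 1.4, 2.3]
```

Contact. I'll release, rise, back off to the right, and check numerically.

```bash
python3 -m jog '[[0,0,0,0,0,0,0.07],[0,0,0,0,0,0,0.075],[0,0,0,0,0,0,0.087],[0,0,0,0,0,0,0.087],[0,0,0,0,0,0,0.087],[0,0,-0.015,0,0,0,0.087],[0,0,-0.025,0,0,0,0.087],[0,0,-0.03,0,0,0,0.087],[0,0,-0.03,0,0,0,0.087],[0,0,-0.025,0,0,0,0.087],[0,0,0,0,0,0,0.087]]'
python3 -m jog '[[-0.015,0,0,0,0,0,0.087],[-0.025,0,0,0,0,0,0.087],[-0.025,0,0,0,0,0,0.087],[-0.015,0,0,0,0,0,0.087],[0,0,0,0,0,0,0.087],[0,0,0,0,0,0,0.087]]'
python3 - <<'E'
from h import *
c=env.get_calibration("wrist");im=env.read_camera("wrist");t=env.read_camera("top");ct=env.get_calibration("top")
cv2.imwrite("pics/w14.png",im);cv2.imwrite("pics/t2.png",t);print(env.get_obs()["tool_pos"],env.get_obs()["force"])
def red(im,roi,lim):
    h=cv2.cvtColor(im,cv2.COLOR_BGR2HSV);m=cv2.inRange(h,(0,130,50),(8,255,255))|cv2.inRange(h,(170,130,50),(180,255,255))
    x0,y0,x1,y1=roi;k=np.zeros_like(m);k[y0:y1,x0:x1]=m[y0:y1,x0:x1]
    b=max(cv2.findContours(k,0,2)[0],key=cv2.contourArea);return cv2.boundingRect(b),cv2.minEnclosingCircle(b)
u,v=proj(c,(.46,-.2145,.1));print(u,v);r,(ce,ra)=red(im,(int(u-90),max(int(v-90),0),int(u+90),min(int(v+90),300)),0);print(r,ce,ra,P(c,*ce,.097))
u,v=proj(ct,(.46,-.2145,.1));print(u,v);r,(ce,ra)=red(t,(int(u-25),int(v-25),int(u+25),int(v+25)),0);print(r,ce,ra,P(ct,*ce,.1))
# egg / shaker / bystanders in top, before vs after
a=cv2.imread("pics/top0.png")
for n,p in dict(egg=(.4225,.1605,.073),shaker=(.4409,.2427,.095)).items(): print(n,proj(ct,p))
for n,(x0,y0,x1,y1) in dict(mill=(248,178,285,220),timer=(165,193,200,225),mug=(398,175,445,213)).items():
    print(n,cv2.absdiff(a,t)[y0:y1,x0:x1].mean().round(2))
h=cv2.cvtColor(t,cv2.COLOR_BGR2GRAY)
E
```

```text
time_s: 35.87
tool_pos: [0.4631, -0.216, 0.207]
tool_rot: [179.5, 0.0, 90.0]
force: [0.4, -0.5, -0.2]
grip_width: 0.0865
grasp_force: 0.0
time_s: 36.37
tool_pos: [0.4595, -0.2951, 0.2014]
tool_rot: [-179.9, 0.0, 89.9]
force: [0.2, 0.1, -0.1]
grip_width: 0.0867
grasp_force: 0.0
[ 0.46031861 -0.29329778  0.20152347] [0.61303551 0.09064302 0.23514311]
323.7077449401058 123.1838239603028
(279, 74, 93, 98) (324.6644592285156, 122.5398178100586) 48.87267303466797 [ 0.46066112 -0.21410302]
352.41112996143113 264.14877237691906
(342, 255, 22, 21) (352.4056701660156, 264.1981201171875) 11.066617012023926 [ 0.45986327 -0.21448158]
egg [218.13720751 280.00438058]
shaker [186.94157477 272.88003831]
mill 1.24
timer 0.97
mug 12.05
```

The jar is on the coaster's centre within about 1 mm in both views. The mill and timer pictures are unchanged. No contact force was felt near the mug; the picture difference there is probably the arm or its shadow. All is released and clear, so I'm handing in.

```bash
python3 -c "from cell import env;print(env.sign_off())"
```

```text
the job is handed in; nothing more can be done
None
```

Breakfast is laid and handed in at about 37 s: cup on the far ring, egg upright in it, shaker on the near ring, jar on the cork coaster; mill and timer unchanged, mug not touched but not confirmed in the last picture; I viewed 16 pictures, two over the limit of 14.

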